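# Pack the short foot of a rocking copy stand

### The job

The copy stand on the cabinet rocks, because its right front foot (the one nearest the robot, on the robot's right) has lost its rubber and hangs clear of the top. Pack the gap under that foot from the front with the loose flat packers, lying flat and added one at a time while there is still room above them for the thin end of the tapered packer; then slide that in last, on top of them and thin end first, and push until it feels snug, so that the bare foot rests on it. Leave the stand level where it stands, not jacked up off its other feet, and leave the camera things alone.

Things in the scene. Friction and masses are not known exactly. Their poses are not given: they have to be found in the camera images.
- stand: Copy stand, 2.9 kg, loose: board 280 x 400 x 18 mm (x, y, z), top 48 mm up, on four feet 122 mm (x) and 182 mm (y) from its middle. Origin: middle of the board at the feet's undersides. Front edge x = -140 mm, facing the robot; y to the left. The right front foot (-122, -182) is a bare stud ending in a flat disc 22 mm across. A column 442 mm high stands at x = 110, its arm 375 mm up.
- corner (a point): Point on the board's top exactly above the bare foot, 18 mm in from both edges; axes of the stand. The foot's disc hangs 12 to 18.5 mm clear of the cabinet top; the gap differs each time and has to be felt. About 5 N down here tips the stand about its two neighbouring feet until the disc lands hard on what is below; let go, it comes back level.
- flat_a: Flat packer, smooth grey plastic plate 110 x 36 x 5 mm, 26 g, the first 4 mm of its +x end stepped down to 3 mm. Origin: centre of its underside; x along its length. One of three alike.
- flat_b: Flat packer, the same as flat_a.
- flat_c: Flat packer, the same as flat_a.
- taper: Tapered packer, smooth grey plastic wedge 110 x 36 mm, 28 g: 3 mm thick at its thin end (+x), rising evenly to 13 mm (-x). Origin: centre of its underside. All packers start flat, right of the stand, +x ends away from the robot. Over one flat (gap under 14 mm) or two (more), 4 to 9 mm is left for it. With the foot bearing on it, it takes 3 to 5 N to move; forced on, it lifts the stand. It stays put.
- zoom_lens: Bystander: black zoom lens lying on its side, 190 mm long, 76 mm across. Origin: below the middle of its length, on the cabinet top.
- cap_dish: Bystander: white ceramic dish with lens caps, 128 mm across, about 45 mm high. Origin: centre of its underside.
- filter_box: Bystander: closed black plastic filter box 115 x 95 x 40 mm. Origin: centre of its underside.
- camera_plate: Bystander: aluminium dovetail camera plate 100 x 40 x 10 mm. Origin: centre of its underside.
- lens_cap: Bystander: black lens cap lying flat, 72 mm across, 9 mm high. Origin: centre of its underside.
- camera: Bystander: black camera body 135 mm wide, 105 mm high. Origin: centre of its underside.
- blower: Bystander: black rubber blower standing on its bulb, 62 mm across, 125 mm high. Origin: centre of its underside.
There are look-alikes about, which are no part of the job. Leave any green or pink look-alike of the flat_c alone.

How it is judged:
On the way:
1. a flat packer lies flat under the bare foot, the taper not yet there (((y of flat_a in the frame of corner between -0.018 and 0.018 m and x of flat_a in the frame of corner between -0.055 and 0.05 m and angle between flat_a's own z axis and vertical below 0.06 rad) or (y of flat_b in the frame of corner between -0.018 and 0.018 m and x of flat_b in the frame of corner between -0.055 and 0.05 m and angle between flat_b's own z axis and vertical below 0.06 rad) or (y of flat_c in the frame of corner between -0.018 and 0.018 m and x of flat_c in the frame of corner between -0.055 and 0.05 m and angle between flat_c's own z axis and vertical below 0.06 rad)) and not (x of taper in the frame of corner above -0.066 m and y of taper in the frame of corner between -0.03 and 0.03 m)), for 0.2 s.
At the end, for the whole second after the job is handed in: The bare foot rests on the tapered packer (0.3 N or more), which lies flat on flat packers under the foot, all within 18 mm sideways of it; the stand is level within 0.008 rad, within 20 mm of where it stood, and all is at rest (contact force between taper and stand above 0.3 N and y of taper in the frame of corner between -0.018 and 0.018 m and x of taper in the frame of corner between -0.068 and 0.045 m and angle between taper's own z axis and vertical below 0.06 rad and ((y of flat_a in the frame of corner between -0.018 and 0.018 m and x of flat_a in the frame of corner between -0.055 and 0.05 m and angle between flat_a's own z axis and vertical below 0.06 rad) or (y of flat_b in the frame of corner between -0.018 and 0.018 m and x of flat_b in the frame of corner between -0.055 and 0.05 m and angle between flat_b's own z axis and vertical below 0.06 rad) or (y of flat_c in the frame of corner between -0.018 and 0.018 m and x of flat_c in the frame of corner between -0.055 and 0.05 m and angle between flat_c's own z axis and vertical below 0.06 rad)) and angle between stand's own z axis and vertical below 0.008 rad and distance of stand from where it was at the start of the episode below 0.02 m and linear speed of each of stand, taper below 0.01 m/s); the robot touches nothing.
It fails at once if the stand is shoved more than 30 mm or tipped more than 0.15 rad (distance of stand from where it was at the start of the episode above 0.03 m or angle between stand's own z axis and vertical above 0.15 rad).
It fails at once if a bystander is moved more than 20 mm (distance of any of zoom_lens, cap_dish, filter_box, camera_plate, lens_cap, camera, blower from where it was at the start of the episode above 0.02 m).
It also fails if it takes over 72 s, if anything falls off the work surface, if the arm or the gripper's body presses on something with over 40 N, if the wrist force passes 120 N, or if a joint passes its speed limit or range.

### The arm

A 6-joint arm with a two-finger parallel gripper is mounted at the origin on the work surface. World frame = base frame: x ahead of the robot, y to its left, z up, the work surface at z = 0. Lengths are in m, angles in rad, forces in N, time in s.
With the tool pointing down it reaches from about 0.35 to 0.975 m from the base axis. Payload 4.9 kg.
Tool frame: the origin (TCP) lies at the very end of the fingers, on their centre line; the grasp point (between the pads) lies 19 mm behind it; z points along the fingers, y is the line along which they close (so a half turn about z gives the same grasp; the last joint's range is limited). The gripper opens to 85 mm and grips with 20 to 120 N. Pads are 22 mm wide; open, the fingers measure 114 mm over their backs; the gripper's body (76 mm by 85 mm) begins 54 mm behind the grasp point. The pads swing forward as they close: fully open they stand 13 mm farther back than shut.
Start: joints at [1.077, 0.053, 1.613, -0, 1.476, -0.119], TCP at [0.229, 0.582, 0.197] pointing down, gripper open.
Joint ranges: [-3.01, 3.01], [-1.01, 2.22], [0.06, 2.58], [-1.02, 4.17], [0.09, 2.62], [-3.14, 3.14]. Speed limits (rad/s): [2.57, 2.57, 3.14, 3.14, 3.14, 3.14].

### API

Orientations are given as a rotation vector (axis times angle).
In Python, from station import ctrl gives the robot as it stands.
- The arm moves only by the shell command python3 -m crank 'ROWS' [OPENING] [FORCE]. ROWS is text: rows parted by semicolons, each of 4 numbers parted by spaces: the shift along the world's x, y, z in units of 0.5 m (1.0 is 0.5 m), then the turn about the world's z in units of 90 degrees (1.0 is 90 degrees). In form: x y z turn; .... A call has exactly 5 rows; each row shifts and turns the commanded pose from where the row before left it; what a row does not reach is not made up. A row lasts 1/12 s, in which the tool goes at most 41.7 mm and 7.16 degrees, less where a joint would pass 70% of its speed; a pose out of reach is approached as far as the arm can. A call with a number of a shift or a turn outside -1 to 1 is refused whole. A call with a gripper value outside its range is refused whole. OPENING is the opening in per cent of the stroke, from 0 (shut) to 100 (fully open), set as the call begins (- or left out, the last holds). The fingers move at their own pace and stop on an object; FORCE is the grip in N (left out, the last holds). Time passes only in rows, so rows that do not move let the fingers close, or fill a call up. It gives the time, the measured TCP pose, the force, the opening and the grip force at its end, in the units of the state.
- ctrl.get_obs(): the state, without advancing time (a new reading comes with each control period).
- ctrl.get_image(name): name is "side" or "top" or "wrist"; returns (picture, depth): 384x512x3 uint8, red, green, blue; 384x512 float32, m along the optical axis (not along the pixel's ray), 0 where there is no reading.
- ctrl.get_calibration(name): a dict with "fx", "fy", "cx", "cy" (pixels), "extrinsics" (4x4, takes a point from world to camera coordinates). Camera axes: x right, y down, z forward; pixel columns grow to the right and rows downward; lengths in m; the calibration is good to about 2 mm. The wrist camera is an equidistant fisheye: a pixel r from the principal point sees the ray r / f radians off the axis. A picture is of the moment at which its call begins: read the wrist's pose just before it. get_calibration takes no time and is no camera call; for the wrist camera it gives the pose at the moment of the call.
- ctrl.finish_job(): hands the job in; it is judged then, once.
The state is a dict: "t": time; "q": joint angles; "dq": joint speeds; "effort": joint torques, N m; "tool_pos": TCP position; "tool_rot": TCP orientation; "contact_force": force on the tool from outside, world axes, zero at the start; "wrist_torque": the same for the moment, N m; "opening": finger opening in m; "grip_force": force on a finger pad.
Only numpy, scipy, OpenCV 4.12 (cv2) and the standard library are available. Lean on these libraries where they do the work, as an engineer would, in place of code of your own. Each camera call takes 0.05 s, during which the arm holds its last target. There are 200 camera calls.

## Working session

There is one attempt and no reset: what is moved stays moved. The work goes in short steps, Python scripts to look and compute and a shell command to move; the robot and the scene stay as the last step left them, time stands still between calls to the robot, and variables do not carry over. Pictures are saved under pics/ and viewed, at most 10 in all, crops included, and the job is handed in when it is done.

```bash
ls; mkdir -p pics; cat > h.py <<'E'
import numpy as np,cv2
from station import ctrl
def snap(n,f):
    c=ctrl.get_calibration(n); im,d=ctrl.get_image(n)
    cv2.imwrite('pics/'+f+'.png',im[:,:,::-1]); np.savez('pics/'+f+'.npz',im=im,d=d,E=c['extrinsics'],k=[c['fx'],c['fy'],c['cx'],c['cy']]); return im,d
def ray(f,u,v,z,fish=False):
    a=np.load('pics/'+f+'.npz');fx,fy,cx,cy=a['k'];E=a['E']
    x=(u-cx)/fx;y=(v-cy)/fy
    if fish:
        r=np.hypot(x,y)+1e-9;d=np.array([x/r*np.sin(r),y/r*np.sin(r),np.cos(r)])
    else: d=np.array([x,y,1.])
    R=E[:3,:3];o=-R.T@E[:3,3];w=R.T@d
    return o+w*(z-o[2])/w[2]
E
python3 - <<'E'
from h import *
o=ctrl.get_obs();print({k:np.round(v,3) for k,v in o.items()})
a,_=snap('top','top0');b,_=snap('side','side0')
for f in('top0','side0'):
    A=np.load('pics/'+f+'.npz');E=A['E'];print(f,A['k'],-E[:3,:3].T@E[:3,3],np.round(E[:3,:3],2).tolist())
E
```

```text
pics
{'t': np.float64(0.0), 'q': array([ 1.077,  0.053,  1.614,  0.   ,  1.476, -0.119]), 'dq': array([ 0.002,  0.001,  0.   ,  0.001, -0.001, -0.002]), 'effort': array([-1.0000e-03, -3.9368e+01, -3.7018e+01, -0.0000e+00,  7.0000e-03,
        0.0000e+00]), 'tool_pos': array([0.228, 0.581, 0.196]), 'tool_rot': array([-5.850e-01, -3.086e+00,  3.000e-03]), 'contact_force': array([ 0.424, -0.632,  0.074]), 'wrist_torque': array([-0.032,  0.039,  0.043]), 'grip_force': np.float64(0.0), 'opening': np.float64(0.085)}
top0 [361.0908325  361.0908325  264.21842946 190.80486058] [0.36793419 0.01845891 1.22523438] [[-0.02, -1.0, -0.0], [-0.99, 0.03, -0.14], [0.14, 0.0, -0.99]]
side0 [459.32317588 459.32317588 258.84054742 187.53847816] [-0.27667553  1.04229049  1.24768257] [[-0.77, -0.64, 0.0], [-0.43, 0.52, -0.74], [0.47, -0.57, -0.67]]
```

View pics/top0.png

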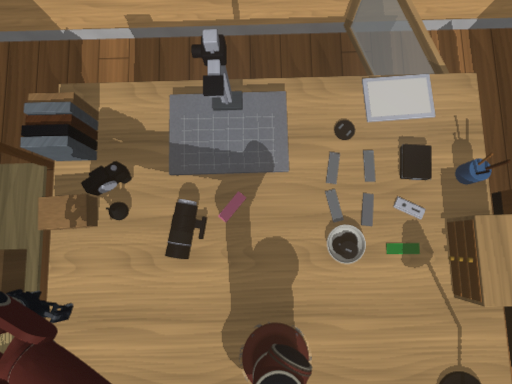

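View pics/side0.png

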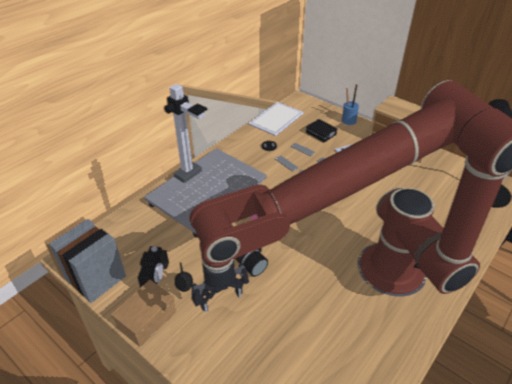

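The top view shows four grey plates at (333,167), (369,165), (334,204) and (367,209). The look-alikes are pink at (232,206) and green at (402,248). Near the plates are the dish at (346,244), cap at (344,129), filter box at (415,161) and camera plate at (409,208). The stand's right front corner is at about (288,173).

```bash
python3 - <<'E'
from h import *
A=np.load('pics/top0.npz');im=A['im'];d=A['d'];fx,fy,cx,cy=A['k'];E=A['E']
V,U=np.mgrid[:384,:512];P=np.stack([(U-cx)/fx*d,(V-cy)/fy*d,d],-1)-E[:3,3];W=P@E[:3,:3]
print('table z',np.median(W[230:300,180:240,2]), np.median(W[180:190,345:355,2]))
hsv=cv2.cvtColor(im,cv2.COLOR_RGB2HSV)
m=((hsv[...,1]<60)&(hsv[...,2]>60)&(hsv[...,2]<170)).astype(np.uint8);m[:,:315]=0;m[:,385:]=0;m[:145]=0;m[228:]=0
n,l,s,c=cv2.connectedComponentsWithStats(m)
for i in range(1,n):
    if s[i,4]<80: continue
    ys,xs=np.where(l==i);z=W[ys,xs,2];w=np.array([ray('top0',u,v,.006) for u,v in zip(xs,ys)])[:,:2]
    (mx,my),(a,b),t=cv2.minAreaRect((w*1000).astype(np.float32))
    e=np.linalg.eigh(np.cov(w.T))[1][:,1]; e*=np.sign(e[0]);q=(w-w.mean(0))@e
    print(s[i],c[i].round(1),'c',w.mean(0).round(4),mx,my,a,b,'yaw',np.degrees(np.arctan2(e[1],e[0])).round(1),'z',[np.median(z[(q>k)&(q<k+.03)]).round(4) for k in(-.055,-.015,.025)])
m=((hsv[...,1]<70)&(hsv[...,2]<170)).astype(np.uint8);m=cv2.inRange(W[...,2].astype(np.float32),.035,.062);m[:,:150]=0;m[:,300:]=0;m[:80]=0;m[185:]=0
cs=max(cv2.findContours(m,0,1)[0],key=cv2.contourArea);r=cv2.boxPoints(cv2.minAreaRect(cs));print(r)
print([ray('top0',u,v,.048).round(4) for u,v in r])
print('zst',np.median(W[100:165,180:280,2]))
c=np.concatenate([cv2.resize(im[140:230,310:390],None,fx=6,fy=6,interpolation=2)],1);cv2.imwrite('pics/crop1.png',c[:,:,::-1])
E
```

```text
table z 0.0009707741265088075 0.0012828780836498218
[363 150  12  32 330] [368.8 165.4] c [ 0.618  -0.3425] 617.9428100585938 -342.37652587890625 35.78586959838867 109.14848327636719 yaw -0.4 z [np.float64(0.0057), np.float64(0.0055), np.float64(0.0058)]
[326 152  14  32 325] [332.6 167.6] c [ 0.6135 -0.2176] 614.3575439453125 -217.81222534179688 35.889244079589844 108.86544036865234 yaw -9.9 z [np.float64(0.0055), np.float64(0.006), np.float64(0.0058)]
[325 189  19  33 345] [333.8 205.1] c [ 0.4841 -0.2152] 484.1573486328125 -215.0996551513672 109.05238342285156 36.321929931640625 yaw 12.6 z [np.float64(0.0057), np.float64(0.0057), np.float64(0.0053)]
[361 193  13  33 355] [367.1 209.5] c [ 0.4663 -0.3268] 467.8951721191406 -326.5719299316406 37.85911178588867 108.7668228149414 yaw -6.5 z [np.float64(0.0126), np.float64(0.0089), np.float64(0.0052)]
[[166.60458   93.95138 ]
 [286.31284   90.323845]
 [288.76236  171.15869 ]
 [169.05411  174.78622 ]]
[array([0.8765, 0.3451, 0.048 ]), array([ 0.8785, -0.0651,  0.048 ]), array([ 0.5968, -0.0638,  0.048 ]), array([0.5948, 0.3334, 0.048 ])]
zst 0.048872850846419
```

View pics/crop1.png

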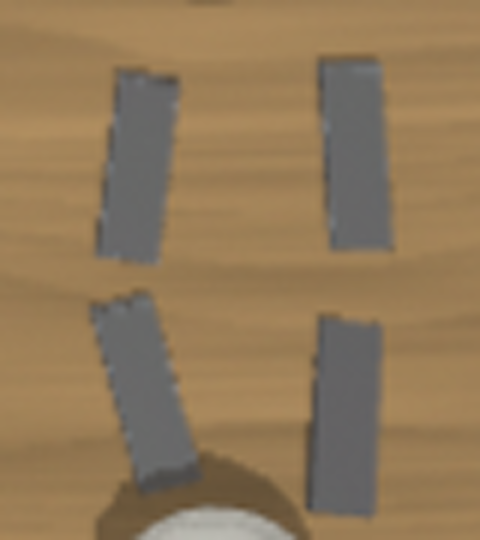

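Choice by description: the plate at (367,209) is the taper, since its depth rises to 12.6 mm at the near end. The other three grey plates are flats about 5 mm thick. The green and pink ones are the look-alikes. The first step is to feel the gap at the corner, at about (0.614, -0.046).

```bash
R='.0386 -.0628 0 .012;.0386 -.0628 0 .012;.0386 -.0628 0 .012;.0386 -.0628 0 .012;.0386 -.0628 0 .012'
python3 -m crank '.0386 -.0628 0 .012;.0386 -.0628 0 .012;.0386 -.0628 0 .012;.0386 -.0628 0 .012;.0386 -.0628 0 .012' 0 30
python3 -m crank '.0386 -.0628 0 .012;.0386 -.0628 0 .012;.0386 -.0628 0 .012;.0386 -.0628 0 .012;.0386 -.0628 0 .012'
python3 -m crank '.0386 -.0628 0 .012;.0386 -.0628 0 .012;.0386 -.0628 0 .012;.0386 -.0628 0 .012;.0386 -.0628 0 .012'
python3 -m crank '.0386 -.0628 0 .012;.0386 -.0628 0 .012;.0386 -.0628 0 .012;.0386 -.0628 0 .012;.0386 -.0628 0 .012'
python3 -m crank '0 0 -.05 0;0 0 -.05 0;0 0 -.05 0;0 0 -.05 0;0 0 -.03 0'
python3 - <<'E'
from h import *
snap('wrist','w1');c=ctrl.get_calibration('wrist');print(c['fx'],c['cx'],c['cy']);print(ctrl.get_obs()['tool_rot'])
E
```

```text
t: 0.52
tool_pos: [0.3255, 0.4229, 0.1964]
tool_rot: [-0.437, -3.111, 0.001]
contact_force: [0.2, 0.2, 0.2]
opening: 0.0257
grip_force: 0.0
t: 0.93
tool_pos: [0.4221, 0.2658, 0.1966]
tool_rot: [-0.29, -3.128, 0.0]
contact_force: [0.0, 1.1, 0.3]
opening: 0.0001
grip_force: 0.0
t: 1.35
tool_pos: [0.5186, 0.1088, 0.1966]
tool_rot: [-0.143, -3.138, -0.0]
contact_force: [0.1, 0.7, -0.4]
opening: -0.0002
grip_force: 0.0
t: 1.77
tool_pos: [0.6151, -0.0481, 0.1963]
tool_rot: [0.005, -3.141, -0.0]
contact_force: [1.2, 0.7, 1.0]
opening: -0.0005
grip_force: 0.0
t: 2.18
tool_pos: [0.6125, -0.0462, 0.0779]
tool_rot: [0.003, -3.136, -0.002]
contact_force: [0.5, 0.6, -0.6]
opening: -0.0
grip_force: 0.0
297.3186396354542 254.8186513003819 194.11086148196503
[ 3.04139687e-03 -3.13183470e+00 -3.03263616e-03]
```

View pics/w1.png

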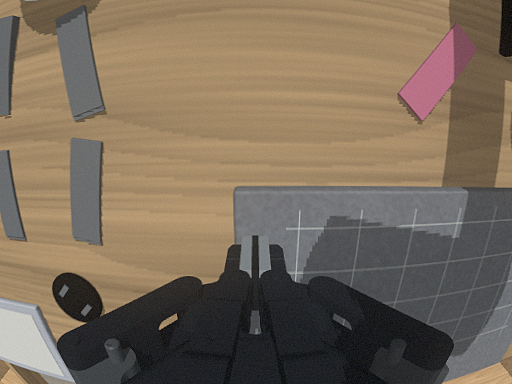

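The wrist view shows the board's right front corner at (235,187), with the front edge along row 187. The fingers sit over the board near the corner.

```bash
python3 - <<'E'
from h import *
for p in((235,187),(466,190),(235,240)): print(ray('w1',*p,.048,True).round(4))
for p in((104,139),(71,138),(101,244),(72,241)): print(ray('w1',*p,.005,True).round(4))
E
python3 -m crank '0 0 -.01 0;0 0 -.01 0;0 0 -.01 0;0 0 -.01 0;0 0 -.01 0'
python3 -m crank '0 0 -.002 0;0 0 -.002 0;0 0 -.002 0;0 0 -.002 0;0 0 -.002 0'
python3 -m crank '0 0 -.002 0;0 0 -.002 0;0 0 -.002 0;0 0 0 0;0 0 0 0'
```

```text
[ 0.596  -0.0616  0.048 ]
[0.5973 0.1389 0.048 ]
[ 0.6386 -0.0625  0.048 ]
[ 0.5617 -0.1861  0.005 ]
[ 0.5582 -0.2244  0.005 ]
[ 0.6691 -0.207   0.005 ]
[ 0.668  -0.2452  0.005 ]
t: 2.65
tool_pos: [0.6156, -0.0465, 0.0578]
tool_rot: [-0.004, 3.14, -0.001]
contact_force: [0.2, -0.8, -0.6]
opening: 0.0003
grip_force: 0.0
t: 3.07
tool_pos: [0.615, -0.0464, 0.0523]
tool_rot: [-0.004, 3.141, -0.0]
contact_force: [-0.5, -0.7, 0.3]
opening: 0.0003
grip_force: 0.0
t: 3.48
tool_pos: [0.6147, -0.0464, 0.0489]
tool_rot: [0.003, -3.141, -0.0]
contact_force: [-0.4, -0.1, -0.6]
opening: -0.0001
grip_force: 0.0
```

```bash

python3 -m crank '0 0 -.004 0;0 0 -.004 0;0 0 -.004 0;0 0 0 0;0 0 0 0' | grep -E 'pos|force'
python3 -m crank '0 0 -.004 0;0 0 -.004 0;0 0 0 0;0 0 0 0;0 0 0 0'| grep -E 'pos|force'
python3 -m crank '0 0 -.004 0;0 0 0 0;0 0 0 0;0 0 0 0;0 0 0 0'| grep -E 'pos|force'
python3 -m crank '0 0 -.004 0;0 0 0 0;0 0 0 0;0 0 0 0;0 0 0 0'| grep -E 'pos|force'
```

```text
tool_pos: [0.6146, -0.0463, 0.0426]
contact_force: [-0.2, -0.3, -0.0]
grip_force: 0.0
tool_pos: [0.6148, -0.0464, 0.039]
contact_force: [-0.3, -0.8, 0.7]
grip_force: 0.0
tool_pos: [0.6148, -0.0464, 0.0371]
contact_force: [0.5, -0.6, -0.5]
grip_force: 0.0
tool_pos: [0.6148, -0.0464, 0.035]
contact_force: [0.4, -0.2, 0.2]
grip_force: 0.0
```

```bash
python3 - <<'E'
from h import *
snap('side','s2');im=cv2.imread('pics/s2.png');a=cv2.resize(im[90:330,120:360],(600,600));cv2.imwrite('pics/s2c.png',a)
print(ctrl.get_obs()['contact_force'],ctrl.get_obs()['effort'])
E
```

```text
[ 0.12282209 -0.53343107  0.28271541] [ 8.16119937e-04 -4.10694194e+01 -3.30918038e+01 -3.18781240e-04
  1.04357248e-03 -1.05007467e-05]
```

View pics/s2c.png

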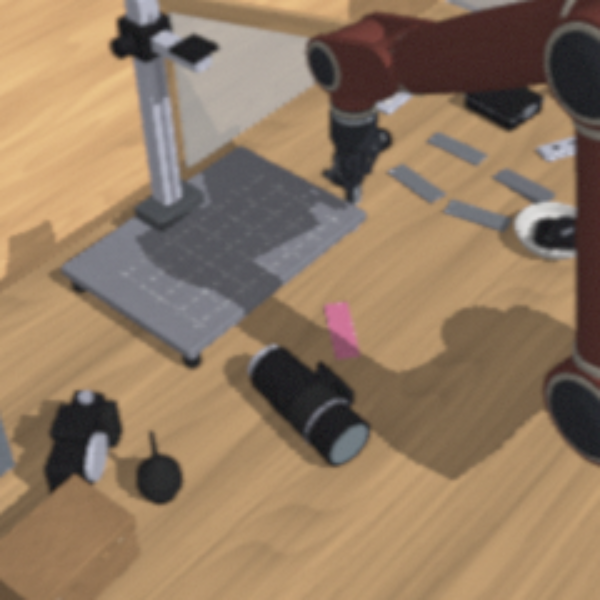

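The side view shows the fingertips at the right front corner of the board, and the board looks level with little or no contact. I'll keep going down in small steps.

```bash

for i in 1; do
python3 -m crank '0 0 -.004 0;0 0 0 0;0 0 0 0;0 0 0 0;0 0 0 0'| grep -E 'pos|ct_force'
python3 -m crank '0 0 -.004 0;0 0 0 0;0 0 0 0;0 0 0 0;0 0 0 0'| grep -E 'pos|ct_force'
done
python3 - <<'E'
from h import *
im,d=snap('wrist','w2');A=np.load('pics/w2.npz')
W=lambda u,v:ray('w2',u,v,0,True)
# depth points
fx,fy,cx,cy=A['k'];E=A['E'];R=E[:3,:3];o=-R.T@E[:3,3]
for u,v in((255,240),(255,238),(246,245),(300,200),(260,200),(300,210),(350,220),(400,230),(260,150),(200,200)):
    x=(u-cx)/fx;y=(v-cy)/fy;r=np.hypot(x,y)+1e-9;p=np.array([x/r*np.tan(r),y/r*np.tan(r),1])*d[v,u];print(u,v,(R.T@p+o).round(4))
c=ctrl.get_calibration('wrist')
E
```

```text
tool_pos: [0.6148, -0.0464, 0.033]
contact_force: [0.5, -0.2, -0.3]
tool_pos: [0.6148, -0.0464, 0.031]
contact_force: [-0.2, -0.3, -0.2]
255 240 [ 0.6041 -0.0474  0.076 ]
255 238 [ 0.6039 -0.0474  0.0741]
246 245 [ 0.6039 -0.0516  0.0818]
300 200 [ 0.6083 -0.014   0.0011]
260 200 [ 0.6082 -0.0437  0.0016]
300 210 [ 0.5992 -0.021   0.0467]
350 220 [0.6055 0.0102 0.0477]
400 230 [0.6127 0.0456 0.049 ]
260 150 [ 5.714e-01 -4.390e-02  2.000e-04]
200 200 [ 0.6086 -0.0883  0.0007]
```

View pics/w2.png

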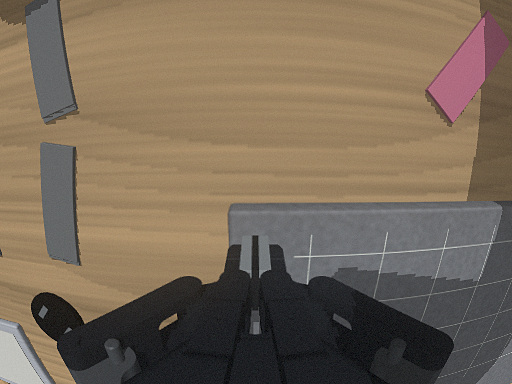

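The wrist view shows the fingertips ending near row 236 and the board's corner at (230,205). The tip seems higher than the TCP reading says, so I'll check where it projects.

```bash
python3 - <<'E'
from h import *
for z in(.03,.04,.05,.06,.07,.08,.1):
    p=np.array([.6148,-.0464,z]);q=p-[.011,0,0]
    A=np.load('pics/s2.npz');c=A['E'][:3,:3]@p+A['E'][:3,3];k=A['k']
    B=np.load('pics/w2.npz');w=B['E'][:3,:3]@q+B['E'][:3,3];r=np.arctan2(np.hypot(w[0],w[1]),w[2]);h=np.hypot(w[0],w[1])
    print(z,'side',(c[:2]/c[2]*k[:2]+k[2:]).round(1),'wrist',(w[:2]/h*r*B['k'][:2]+B['k'][2:]).round(1),'d',w[2].round(3))
print('d',B['d'][238:250:3,255],'cam',(-B['E'][:3,:3].T@B['E'][:3,3]).round(4))
d=np.load('pics/s2.npz')['d'];print(d[155:180:2,260])
E
```

```text
0.03 side [260.5 177.4] wrist [256.5 207.7] d 0.19
0.04 side [260.5 175.6] wrist [256.6 213.3] d 0.18
0.05 side [260.5 173.7] wrist [256.6 219.6] d 0.171
0.06 side [260.5 171.8] wrist [256.7 226.6] d 0.161
0.07 side [260.5 169.9] wrist [256.9 234.4] d 0.151
0.08 side [260.5 167.9] wrist [257.  243.1] d 0.142
0.1 side [260.5 164. ] wrist [257.3 264.4] d 0.123
d [0.14761409 0.1450068  0.14324169 0.13871825] cam [ 0.5388 -0.0475  0.2084]
[1.7465887 1.758765  1.7733449 1.7787458 1.7810049 1.8084801 1.8101953
 1.8203089 1.8254818 1.8488957 1.843757  1.8306888 1.8336225]
```

Both views put the real fingertip about 40 mm higher than the reported TCP, so I'll go by touch.

```bash

python3 -m crank '0 0 -.006 0;0 0 -.006 0;0 0 -.006 0;0 0 -.006 0;0 0 0 0'| grep -E 'pos|ct_force'
python3 -m crank '0 0 -.004 0;0 0 -.004 0;0 0 0 0;0 0 0 0;0 0 0 0'| grep -E 'pos|ct_force'
python3 -m crank '0 0 -.004 0;0 0 0 0;0 0 0 0;0 0 0 0;0 0 0 0'| grep -E 'pos|ct_force'
python3 -m crank '0 0 -.004 0;0 0 0 0;0 0 0 0;0 0 0 0;0 0 0 0'| grep -E 'pos|ct_force'
```

```text
tool_pos: [0.614, -0.0462, 0.0178]
contact_force: [-0.2, 0.4, 0.3]
tool_pos: [0.6149, -0.0464, 0.0151]
contact_force: [0.6, -1.0, -0.4]
tool_pos: [0.6155, -0.0465, 0.0138]
contact_force: [-0.4, 0.0, 3.4]
tool_pos: [0.6151, -0.0467, 0.0122]
contact_force: [-2.2, 0.3, 7.1]
```

```bash

python3 -m crank '0 0 -.004 0;0 0 -.004 0;0 0 -.004 0;0 0 0 0;0 0 0 0'| grep -E 'pos|ct_force'
python3 -m crank '0 0 -.004 0;0 0 -.004 0;0 0 0 0;0 0 0 0;0 0 0 0'| grep -E 'pos|ct_force'
python3 -m crank '0 0 -.003 0;0 0 0 0;0 0 0 0;0 0 0 0;0 0 0 0'| grep -E 'pos|ct_force'
python3 -m crank '0 0 -.003 0;0 0 0 0;0 0 0 0;0 0 0 0;0 0 0 0'| grep -E 'pos|ct_force'
```

```text
tool_pos: [0.614, -0.0474, 0.0056]
contact_force: [-4.9, -3.3, 8.6]
tool_pos: [0.614, -0.0475, 0.0016]
contact_force: [-4.8, -2.8, 8.4]
tool_pos: [0.6139, -0.0476, 0.0001]
contact_force: [-5.1, -2.8, 8.6]
tool_pos: [0.6138, -0.0476, -0.0009]
contact_force: [-7.2, -2.4, 12.0]
```

```bash

python3 -m crank '0 0 .005 0;0 0 .005 0;0 0 .005 0;0 0 .005 0;0 0 .005 0'| grep -E 'pos|ct_force'
python3 -m crank '0 0 .001 0;0 0 0 0;0 0 0 0;0 0 0 0;0 0 0 0'| grep -E 'pos|ct_force'
python3 -m crank '0 0 .002 0;0 0 0 0;0 0 0 0;0 0 0 0;0 0 0 0'| grep -E 'pos|ct_force'
python3 -m crank '0 0 .002 0;0 0 0 0;0 0 0 0;0 0 0 0;0 0 0 0'| grep -E 'pos|ct_force'
python3 -m crank '0 0 .002 0;0 0 0 0;0 0 0 0;0 0 0 0;0 0 0 0'| grep -E 'pos|ct_force'
```

```text
tool_pos: [0.616, -0.0462, 0.0121]
contact_force: [1.2, 2.4, 6.7]
tool_pos: [0.6161, -0.0461, 0.0125]
contact_force: [-1.3, 1.2, 7.7]
tool_pos: [0.6163, -0.046, 0.0134]
contact_force: [0.9, 1.9, 6.0]
tool_pos: [0.6155, -0.0463, 0.0137]
contact_force: [2.1, 1.8, 5.2]
tool_pos: [0.6144, -0.0465, 0.0138]
contact_force: [0.2, -0.2, 3.2]
```

The level contact reads about 0.0135 and landing about 0.000, so the gap is between 12.2 and 13.8 mm. That is under 14 mm, so one flat. Next I'll fetch the flat at (0.614,-0.217).

```bash

python3 -m crank '0 0 .02 0;0 0 .04 0;0 0 .04 0;0 0 0 0;0 0 0 0' 65 | grep -E 'pos|ct_force'
python3 -m crank '-.016 -.0654 0 -.0232;-.016 -.0654 0 -.0232;-.016 -.0654 0 -.0232;-.016 -.0654 0 -.0232;-.016 -.0654 0 -.0232'| grep -E 'pos|ct_force'
python3 -m crank '0 0 -.04 0;0 0 -.04 0;0 0 -.04 0;0 0 0 0;0 0 0 0' | grep -E 'pos|rot|ct_force|open'
python3 - <<'E'
from h import *
snap('wrist','w3')
E
```

```text
tool_pos: [0.6157, -0.0467, 0.0656]
contact_force: [-0.3, 0.2, -0.7]
tool_pos: [0.573, -0.2106, 0.0621]
contact_force: [0.2, 0.1, -0.9]
tool_pos: [0.5725, -0.2088, 0.0013]
tool_rot: [-0.282, -3.124, -0.003]
contact_force: [0.3, 0.3, 0.4]
opening: 0.0556
```

View pics/w3.png

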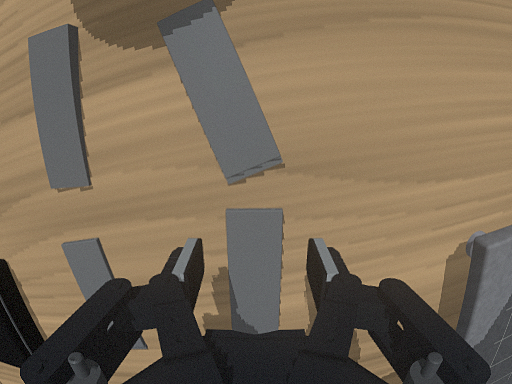

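The plate is centred and aligned between the open fingers, with its rear end at (255,208). Now going down by touch.

```bash

python3 -m crank '0 0 -.015 0;0 0 -.015 0;0 0 -.015 0;0 0 -.015 0;0 0 0 0' | grep -E 'pos|ct_force'
python3 -m crank '0 0 -.004 0;0 0 0 0;0 0 -.004 0;0 0 0 0;0 0 0 0' | grep -E 'pos|ct_force'
python3 -m crank '0 0 -.004 0;0 0 0 0;0 0 0 0;0 0 0 0;0 0 0 0' | grep -E 'pos|ct_force'
python3 -m crank '0 0 -.004 0;0 0 0 0;0 0 0 0;0 0 0 0;0 0 0 0' | grep -E 'pos|ct_force'
```

```text
tool_pos: [0.5734, -0.2091, -0.0281]
contact_force: [0.2, 0.5, 0.4]
tool_pos: [0.5749, -0.21, -0.0298]
contact_force: [0.3, 0.4, 0.2]
tool_pos: [0.5748, -0.2099, -0.032]
contact_force: [-1.5, 0.6, -0.1]
tool_pos: [0.5748, -0.2099, -0.034]
contact_force: [-1.1, 0.5, 0.3]
```

```bash

python3 -m crank '0 0 -.004 0;0 0 0 0;0 0 0 0;0 0 0 0;0 0 0 0' | grep -E 'pos|ct_force'
python3 -m crank '0 0 -.004 0;0 0 0 0;0 0 0 0;0 0 0 0;0 0 0 0' | grep -E 'pos|ct_force'
python3 -m crank '0 0 -.004 0;0 0 0 0;0 0 0 0;0 0 0 0;0 0 0 0' | grep -E 'pos|ct_force'
```

```text
tool_pos: [0.5748, -0.2099, -0.036]
contact_force: [-0.8, -0.1, 0.7]
tool_pos: [0.5748, -0.2099, -0.038]
contact_force: [0.4, -0.4, 0.3]
tool_pos: [0.5751, -0.21, -0.0383]
contact_force: [-4.1, 1.8, 8.5]
```

```bash

python3 -m crank '0 0 .008 0;0 0 0 0;0 0 0 0;0 0 0 0;0 0 0 0' 0 25
python3 -m crank '0 0 0 0;0 0 0 0;0 0 0 0;0 0 0 0;0 0 0 0'
```

```text
t: 16.13
tool_pos: [0.5757, -0.2104, -0.0347]
tool_rot: [0.282, 3.127, -0.001]
contact_force: [-2.1, 1.1, 6.0]
opening: 0.0351
grip_force: 24.6
t: 16.55
tool_pos: [0.5757, -0.2103, -0.0347]
tool_rot: [0.282, 3.127, -0.001]
contact_force: [-1.2, 0.6, 6.1]
opening: 0.0352
grip_force: 24.6
```

```bash

python3 -m crank '0 0 .03 0;0 0 .03 0;0 0 0 0;0 0 0 0;0 0 0 0' | grep -E 'pos|ct_force|open'
python3 -m crank '-.0383 .0661 0 .0232;-.0383 .0661 0 .0232;-.0383 .0661 0 .0232;-.0383 .0661 0 .0232;-.0383 .0661 0 .0232'| grep -E 'pos|ct_force'
python3 -m crank '0 0 -.02 0;0 0 -.02 0;0 0 -.01 0;0 0 -.006 0;0 0 0 0' | grep -E 'pos|rot|ct_force|open|grip'
python3 - <<'E'
from h import *
snap('wrist','w4')
E
```

```text
tool_pos: [0.5742, -0.2096, -0.0069]
contact_force: [0.3, -0.1, -1.2]
opening: 0.035
tool_pos: [0.4768, -0.0431, -0.0076]
contact_force: [0.0, -0.3, 0.2]
tool_pos: [0.4795, -0.0455, -0.0343]
tool_rot: [0.001, -3.141, -0.0]
contact_force: [0.2, 0.3, 0.1]
opening: 0.035
grip_force: 25.4
```

View pics/w4.png

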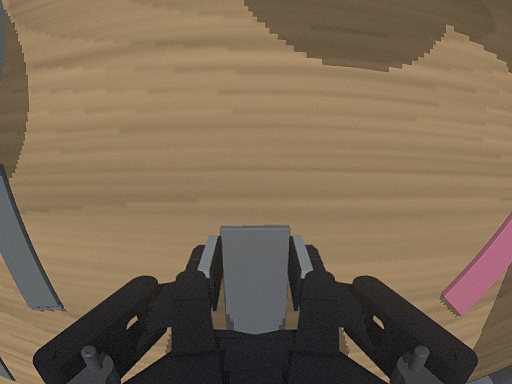

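The plate is held straight in the fingers, with its rear end at row 226. Now sliding it under.

```bash

python3 -m crank '.02 0 0 0;.02 0 0 0;.02 0 0 0;.02 0 0 0;.02 0 0 0' | grep -E 'pos|ct_force|open'
python3 -m crank '.015 0 0 0;.015 0 0 0;0 0 -.001 0;0 0 0 0;0 0 0 0' | grep -E 'pos|ct_force'
python3 -m crank '0 0 0 0;0 0 0 0;0 0 0 0;0 0 .01 0;0 0 .01 0' 60 | grep -E 'pos|rot|ct_force|open|grip'
python3 - <<'E'
from h import *
im,d=snap('side','s3')
E
```

```text
tool_pos: [0.5306, -0.0448, -0.0341]
contact_force: [0.6, -0.2, -0.8]
opening: 0.035
tool_pos: [0.5438, -0.0446, -0.0346]
contact_force: [-0.0, 0.3, 0.8]
tool_pos: [0.5435, -0.0446, -0.0244]
tool_rot: [0.003, -3.141, -0.0]
contact_force: [-0.1, 0.0, 0.3]
opening: 0.051
grip_force: 0.0
```

```bash

python3 -m crank '0 0 .04 0;0 0 .04 0;0 0 .03 0;0 0 .01 0;0 0 0 0' 65 | grep -E 'pos|ct_force|open'
python3 - <<'E'
from h import *
snap('wrist','w5')
E
python3 -m crank '-.026 -.07 0 -.009;-.026 -.07 0 -.009;-.026 -.07 0 -.009;-.026 -.07 0 -.009;-.026 -.07 0 -.009' | grep -E 'pos|ct_force|open'
python3 -m crank '-.026 -.07 0 -.009;-.026 -.07 0 -.009;-.026 -.07 0 -.009;0 0 0 0;0 0 0 0' | grep -E 'pos|rot|ct_force|open'
python3 - <<'E'
from h import *
snap('wrist','w6')
a=cv2.imread('pics/w5.png');b=cv2.imread('pics/w6.png');cv2.imwrite('pics/w56.png',np.vstack([cv2.resize(a,(400,300)),cv2.resize(b,(400,300))]))
E
```

```text
tool_pos: [0.5457, -0.045, 0.0377]
contact_force: [0.1, 0.8, 0.2]
opening: 0.0559
tool_pos: [0.4772, -0.2203, 0.0339]
contact_force: [1.2, -1.4, -0.3]
opening: 0.0558
tool_pos: [0.4386, -0.3255, 0.0341]
tool_rot: [-0.18, -3.135, -0.003]
contact_force: [-0.1, -0.5, -0.3]
opening: 0.0558
```

View pics/w56.png

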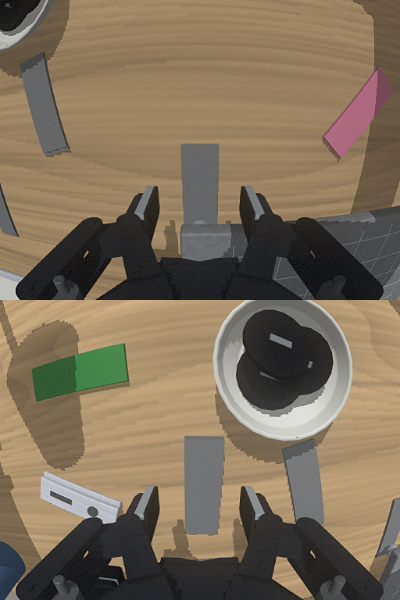

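Top half: the flat lies under the board corner with its rear end at full-scale pixels (233..280, 184). Bottom half: the taper is between the fingers, with its rear edge at about (236..286, 175), and clear of the dish.

```bash
python3 - <<'E'
from h import *
for f,z,ps in(('w5',.005,((233,184),(280,184))),('w6',.0125,((236,175),(286,176))),('w6',.003,((238,298),(283,298)))):
    print(f,[ray(f,*p,z,True).round(4) for p in ps])
d=np.load('pics/w5.npz');E=d['E'];k=d['k']
for u,v in((235,288),(234,320),(300,300)): print(ray('w5',u,v,.048,True).round(4))
E
```

```text
w5 [array([ 0.528 , -0.0621,  0.005 ]), array([ 0.5279, -0.0276,  0.005 ])]
w6 [array([ 0.4098, -0.3362,  0.0125]), array([ 0.4144, -0.302 ,  0.0125])]
w6 [array([ 0.5198, -0.3504,  0.003 ]), array([ 0.5245, -0.3117,  0.003 ])]
[ 0.5892 -0.0594  0.048 ]
[ 0.6189 -0.0611  0.048 ]
[ 0.6002 -0.0141  0.048 ]
```

```bash

python3 -m crank '0 .006 -.03 0;0 0 -.03 0;0 0 -.03 0;0 0 -.02 0;0 0 -.01 0' 58 | grep -E 'pos|ct_force|open'
python3 -m crank '0 0 -.012 0;0 0 0 0;0 0 0 0;0 0 0 0;0 0 0 0' | grep -E 'pos|ct_force|open'
python3 -m crank '0 0 0 0;0 0 0 0;0 0 0 0;0 0 0 0;0 0 0 0' 0 25 | grep -E 'pos|ct_force|open|grip'
```

```text
tool_pos: [0.4392, -0.3191, -0.0269]
contact_force: [-0.6, 0.8, -0.2]
opening: 0.0498
tool_pos: [0.4406, -0.3222, -0.0296]
contact_force: [0.3, -0.1, -0.7]
opening: 0.0496
tool_pos: [0.4406, -0.3223, -0.0296]
contact_force: [-0.9, -0.1, 6.1]
opening: 0.0348
grip_force: 25.2
```

```bash

python3 -m crank '0 0 .04 0;0 0 .04 0;.03 0 0 0;.03 0 0 0;.036 0 0 .009' | grep -E 'pos|ct_force|open'
python3 -m crank '0 .0694 0 .009;0 .0694 0 .009;0 .0694 0 .009;0 .0694 0 .009;0 .0694 0 .009' | grep -E 'pos|ct_force|open'
python3 -m crank '0 .0694 0 .009;0 .0694 0 .009;0 .0694 0 .009;0 0 0 0;0 0 0 0' | grep -E 'pos|rot|ct_force|open'
python3 -m crank '0 0 -.03 0;0 0 -.02 0;0 0 -.01 0;0 0 0 0;0 0 0 0' | grep -E 'pos|ct_force|open'
```

```text
tool_pos: [0.488, -0.3215, 0.0093]
contact_force: [0.6, -0.6, 0.2]
opening: 0.0351
tool_pos: [0.4872, -0.1464, 0.0087]
contact_force: [0.1, 0.1, 0.0]
opening: 0.0348
tool_pos: [0.4873, -0.0425, 0.0088]
tool_rot: [0.031, -3.14, -0.0]
contact_force: [0.4, -1.0, -0.5]
opening: 0.0349
tool_pos: [0.4876, -0.0447, -0.0211]
contact_force: [-0.1, 0.2, 0.0]
opening: 0.0346
```

```bash

python3 -m crank '0 0 -.005 -.012;0 0 0 0;0 0 0 0;0 0 0 0;0 0 0 0' | grep -E 'pos|ct_force|open'
python3 -m crank '0 0 -.003 0;0 0 0 0;0 0 0 0;0 0 0 0;0 0 0 0' | grep -E 'pos|ct_force|open'
python3 -m crank '0 0 -.002 0;0 0 0 0;0 0 0 0;0 0 0 0;0 0 0 0' | grep -E 'pos|rot|ct_force|open'
python3 - <<'E'
from h import *
snap('wrist','w7')
E
```

```text
tool_pos: [0.4883, -0.0441, -0.0227]
contact_force: [0.2, -0.4, 0.1]
opening: 0.0347
tool_pos: [0.488, -0.044, -0.0245]
contact_force: [0.3, -0.5, 0.1]
opening: 0.0346
tool_pos: [0.4882, -0.0441, -0.0253]
tool_rot: [0.004, 3.141, -0.0]
contact_force: [-0.4, 1.2, 1.7]
opening: 0.0348
```

View pics/w7.png

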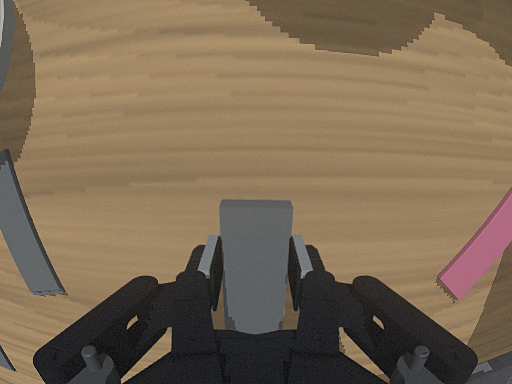

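The taper sits straight on the flat with its thick end at row 200. Now sliding it in while watching Fx.

```bash

python3 -m crank '.02 0 .001 0;.02 0 0 0;.02 0 0 0;.02 0 0 0;.02 0 0 0' | grep -E 'pos|ct_force|open'
python3 -m crank '.01 0 0 0;.01 0 0 0;0 0 0 0;0 0 0 0;0 0 0 0' | grep -E 'pos|ct_force|open'
python3 -m crank '.005 0 0 0;0 0 0 0;.005 0 0 0;0 0 0 0;0 0 0 0' | grep -E 'pos|ct_force'
python3 -m crank '.005 0 0 0;0 0 0 0;.005 0 0 0;0 0 0 0;0 0 0 0' | grep -E 'pos|ct_force'
```

```text
tool_pos: [0.5396, -0.0442, -0.0246]
contact_force: [-2.3, -0.4, 6.3]
opening: 0.0348
tool_pos: [0.5489, -0.0441, -0.0246]
contact_force: [1.7, -0.8, 3.5]
opening: 0.0349
tool_pos: [0.5528, -0.0441, -0.0246]
contact_force: [-1.5, 0.1, 6.0]
tool_pos: [0.5578, -0.0441, -0.0246]
contact_force: [-1.0, 0.2, 6.0]
```

```bash

python3 -m crank '0 0 .001 0;.004 0 0 0;0 0 0 0;.004 0 0 0;0 0 0 0' | grep -E 'pos|ct_force'
python3 -m crank '.004 0 0 0;0 0 0 0;.004 0 0 0;0 0 0 0;0 0 0 0' | grep -E 'pos|ct_force'
python3 -m crank '.004 0 0 0;0 0 0 0;0 0 0 0;0 0 0 0;0 0 0 0' | grep -E 'pos|ct_force'
python3 -m crank '.004 0 0 0;0 0 0 0;0 0 0 0;0 0 0 0;0 0 0 0' | grep -E 'pos|ct_force'
```

```text
tool_pos: [0.5618, -0.044, -0.0246]
contact_force: [-1.2, 0.4, 3.9]
tool_pos: [0.566, -0.044, -0.0246]
contact_force: [-1.3, -1.0, 4.1]
tool_pos: [0.568, -0.044, -0.0246]
contact_force: [-0.6, 0.3, 2.5]
tool_pos: [0.5701, -0.044, -0.0246]
contact_force: [0.5, 0.4, 2.9]
```

```bash

python3 -m crank '.004 0 0 0;0 0 0 0;0 0 0 0;0 0 0 0;0 0 0 0' | grep -E 'pos|ct_force'
python3 -m crank '.004 0 0 0;0 0 0 0;0 0 0 0;0 0 0 0;0 0 0 0' | grep -E 'pos|ct_force'
python3 -m crank '.004 0 0 0;0 0 0 0;0 0 0 0;0 0 0 0;0 0 0 0' | grep -E 'pos|ct_force'
python3 -m crank '.004 0 0 0;0 0 0 0;0 0 0 0;0 0 0 0;0 0 0 0' | grep -E 'pos|ct_force'
```

```text
tool_pos: [0.5722, -0.0441, -0.0246]
contact_force: [0.7, 0.2, 1.5]
tool_pos: [0.5741, -0.044, -0.0246]
contact_force: [0.5, 0.8, 1.5]
tool_pos: [0.5761, -0.044, -0.0246]
contact_force: [0.6, 0.7, 0.9]
tool_pos: [0.5781, -0.044, -0.0246]
contact_force: [0.4, -0.0, 1.5]
```

Not snug yet at the board's clearance limit. I'll release and push from behind with the fingers shut.

```bash

python3 -m crank '0 0 0 0;0 0 0 0;0 0 0 0;0 0 .04 0;0 0 .04 0' 60 | grep -E 'pos|ct_force|open'
python3 -m crank '-.03 0 0 0;-.04 0 0 0;-.04 0 0 0;0 0 0 0;0 0 0 0' 0 | grep -E 'pos|ct_force|open'
python3 -m crank '0 0 0 0;0 0 -.03 0;0 0 -.03 0;0 0 -.02 0;0 0 0 0' | grep -E 'pos|ct_force|open'
python3 -m crank '.01 0 0 0;0 0 0 0;.01 0 0 0;0 0 0 0;0 0 0 0' | grep -E '^t:|pos|ct_force'
```

```text
tool_pos: [0.5761, -0.0437, 0.014]
contact_force: [0.9, 0.4, 1.0]
opening: 0.0511
tool_pos: [0.5223, -0.0439, 0.0152]
contact_force: [0.2, -0.8, -0.1]
opening: 0.0002
tool_pos: [0.5216, -0.0436, -0.027]
contact_force: [-0.8, 0.6, -0.1]
opening: -0.0001
t: 31.38
tool_pos: [0.5341, -0.0442, -0.0236]
contact_force: [-0.7, -1.3, -0.5]
```

```bash

python3 -m crank '.006 0 0 0;0 0 0 0;.006 0 0 0;0 0 0 0;0 0 0 0' | grep -E 'pos|ct_force'
python3 -m crank '.004 0 0 0;0 0 0 0;.004 0 0 0;0 0 0 0;0 0 0 0' | grep -E 'pos|ct_force'
python3 -m crank '.004 0 0 0;0 0 0 0;0 0 0 0;0 0 0 0;0 0 0 0' | grep -E 'pos|ct_force'
python3 -m crank '.004 0 0 0;0 0 0 0;0 0 0 0;0 0 0 0;0 0 0 0' | grep -E 'pos|ct_force'
python3 -m crank '.004 0 0 0;0 0 0 0;0 0 0 0;0 0 0 0;0 0 0 0' | grep -E 'pos|ct_force'
```

```text
tool_pos: [0.5392, -0.0441, -0.0245]
contact_force: [0.3, 0.0, -0.9]
tool_pos: [0.5432, -0.0441, -0.0245]
contact_force: [-0.1, 0.1, -0.4]
tool_pos: [0.545, -0.044, -0.0245]
contact_force: [-0.1, -0.3, 0.3]
tool_pos: [0.547, -0.044, -0.0245]
contact_force: [-0.1, -0.6, -0.0]
tool_pos: [0.549, -0.044, -0.0245]
contact_force: [0.1, -0.2, -0.2]
```

```bash

python3 -m crank '.004 0 0 0;0 0 0 0;0 0 0 0;0 0 0 0;0 0 0 0' | grep -E 'pos|ct_force'
python3 -m crank '.004 0 0 0;0 0 0 0;0 0 0 0;0 0 0 0;0 0 0 0' | grep -E 'pos|ct_force'
python3 - <<'E'
from h import *
snap('wrist','w8')
E
```

```text
tool_pos: [0.551, -0.0441, -0.0245]
contact_force: [0.5, -0.3, 0.1]
tool_pos: [0.553, -0.044, -0.0245]
contact_force: [0.8, -0.4, -0.3]
```

View pics/w8.png

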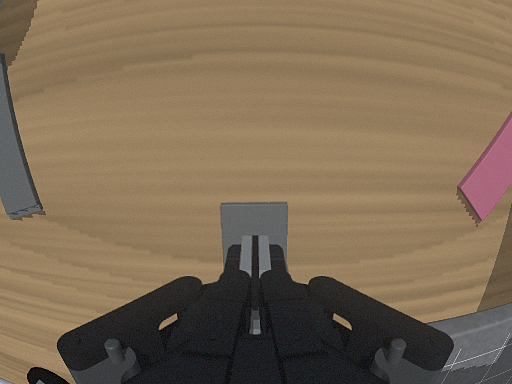

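The view shows a grey plate rear edge at (222..287, 203), with the fingers over it. The taper's rear is hidden behind the fingers.

```bash
python3 - <<'E'
from h import *
for p in((222,203),(287,203)): print(ray('w8',*p,.005,True).round(4),ray('w8',*p,.018,True).round(4))
A=np.load('pics/w8.npz');d=A['d'];fx,fy,cx,cy=A['k'];E=A['E']
for u,v in((226,206),(226,220),(226,235),(226,250),(226,262),(284,206),(284,220),(284,235),(284,250),(284,262)):
    x=(u-cx)/fx;y=(v-cy)/fy;r=np.hypot(x,y);p=np.array([x/r*np.tan(r),y/r*np.tan(r),1])*d[v,u];print(u,v,(E[:3,:3].T@(p-E[:3,3])).round(4))
print(ctrl.get_obs()['t'])
E
```

```text
[ 0.5283 -0.0623  0.005 ] [ 0.5238 -0.0608  0.018 ]
[ 0.5283 -0.028   0.005 ] [ 0.5238 -0.0295  0.018 ]
226 206 [ 0.53   -0.0603  0.0048]
226 220 [ 0.5374 -0.0604  0.0063]
226 235 [ 0.5464 -0.0608  0.0061]
226 250 [ 0.5555 -0.0611  0.0064]
226 262 [ 0.5467 -0.0583  0.0347]
284 206 [ 0.5299 -0.0296  0.0054]
284 220 [ 0.5374 -0.0295  0.0066]
284 235 [ 0.5468 -0.029   0.0054]
284 250 [ 0.5561 -0.0287  0.0055]
284 262 [ 0.5466 -0.0317  0.035 ]
34.35
```

```bash

python3 -m crank '.004 0 0 0;0 0 0 0;0 0 0 0;0 0 0 0;0 0 0 0' | grep -E 'pos|ct_force'
python3 -m crank '.004 0 0 0;0 0 0 0;0 0 0 0;0 0 0 0;0 0 0 0' | grep -E 'pos|ct_force'
python3 -m crank '.004 0 0 0;0 0 0 0;0 0 0 0;0 0 0 0;0 0 0 0' | grep -E 'pos|ct_force'
```

```text
tool_pos: [0.555, -0.044, -0.0245]
contact_force: [0.0, -0.3, -0.1]
tool_pos: [0.557, -0.044, -0.0245]
contact_force: [0.2, 0.3, 0.4]
tool_pos: [0.559, -0.044, -0.0245]
contact_force: [0.5, -0.5, 0.5]
```

```bash

python3 -m crank '.003 0 0 0;0 0 0 0;.003 0 0 0;0 0 0 0;0 0 0 0' | grep -E 'pos|ct_force'
python3 -m crank '.003 0 0 0;0 0 0 0;.003 0 0 0;0 0 0 0;0 0 0 0' | grep -E 'pos|ct_force'
python3 -m crank '.003 0 0 0;0 0 0 0;.003 0 0 0;0 0 0 0;0 0 0 0' | grep -E '^t|pos|ct_force'
```

```text
tool_pos: [0.5622, -0.044, -0.0245]
contact_force: [0.1, -0.1, 0.4]
tool_pos: [0.5651, -0.0441, -0.0245]
contact_force: [-0.1, -1.1, 0.4]
t: 36.85
tool_pos: [0.5679, -0.044, -0.0246]
tool_rot: [-0.004, -3.141, -0.0]
contact_force: [-0.8, 0.9, -0.2]
```

I've used up my picture views, so from here I only measure numerically. I'll rise and measure where the taper's rear edge is.

```bash

python3 -m crank '-.02 0 0 0;-.04 0 .04 0;-.03 0 .04 0;0 0 .02 0;0 0 0 0' 0 | grep -E 'pos|ct_force'
cat > prof.py <<'E'
from h import *
import sys
im,d=snap('wrist',sys.argv[1]);A=np.load('pics/%s.npz'%sys.argv[1]);fx,fy,cx,cy=A['k'];E=A['E']
V,U=np.mgrid[:384,:512];x=(U-cx)/fx;y=(V-cy)/fy;r=np.hypot(x,y)+1e-9
W=(np.stack([x/r*np.tan(r)*d,y/r*np.tan(r)*d,d],-1)-E[:3,3])@E[:3,:3]
for yy in(-.056,-.05,-.044,-.038,-.032):
    m=(abs(W[...,1]-yy)<.003)&(W[...,0]>.5)&(W[...,0]<.61)&(W[...,2]<.06)
    print(yy,[(round(a,3),round(float(np.median(W[m&(abs(W[...,0]-a)<.002)][:,2]))*1e3 if 0 else float(np.median(W[m&(abs(W[...,0]-a)<.002)][:,2]))*1e3,1)) for a in np.arange(.52,.606,.004) if (m&(abs(W[...,0]-a)<.002)).sum()>2])
print(ctrl.get_obs()['t'])
E
python3 prof.py w9
```

```text
tool_pos: [0.5249, -0.0445, 0.0284]
contact_force: [0.4, -0.1, 0.7]
-0.056 [(np.float64(0.52), 0.4), (np.float64(0.524), 0.7), (np.float64(0.528), 1.4), (np.float64(0.532), 5.6), (np.float64(0.536), 5.5), (np.float64(0.54), 5.4), (np.float64(0.544), 5.4), (np.float64(0.548), 5.1), (np.float64(0.552), 4.9)]
-0.05 [(np.float64(0.52), 0.7), (np.float64(0.524), 0.5), (np.float64(0.528), 1.3), (np.float64(0.532), 5.6), (np.float64(0.536), 5.2), (np.float64(0.54), 5.4), (np.float64(0.544), 5.3), (np.float64(0.6), 44.1), (np.float64(0.604), 18.9)]
-0.044 [(np.float64(0.52), 0.7), (np.float64(0.524), 0.7), (np.float64(0.528), 1.2), (np.float64(0.532), 5.5), (np.float64(0.536), 5.3), (np.float64(0.54), 5.2), (np.float64(0.544), 5.2), (np.float64(0.6), 43.3), (np.float64(0.604), 19.7)]
-0.038 [(np.float64(0.52), 0.5), (np.float64(0.524), 0.2), (np.float64(0.528), 1.1), (np.float64(0.532), 5.6), (np.float64(0.536), 5.4), (np.float64(0.54), 5.5), (np.float64(0.544), 5.4), (np.float64(0.548), 5.0)]
-0.032 [(np.float64(0.52), 0.6), (np.float64(0.524), 0.6), (np.float64(0.528), 1.0), (np.float64(0.532), 5.4), (np.float64(0.536), 5.7), (np.float64(0.54), 5.5), (np.float64(0.544), 5.5), (np.float64(0.548), 5.6), (np.float64(0.552), 4.9)]
37.3167
```

```bash

python3 -m crank '-.07 0 .02 0;-.07 0 0 0;-.04 0 0 0;0 0 0 0;0 0 0 0' | grep -E 'pos'
sed -i 's/0.6,.604//;s/np.arange(.52,.606,.004)/np.arange(.524,.61,.004)/;s/round(a,3)/int(a*1e3+.5)/' prof.py; python3 prof.py w10
python3 - <<'E'
from h import *
# lowest points of disc: colour/depth column near y=-.044
A=np.load('pics/w10.npz');d=A['d'];fx,fy,cx,cy=A['k'];E=A['E'];V,U=np.mgrid[:384,:512];x=(U-cx)/fx;y=(V-cy)/fy;r=np.hypot(x,y)+1e-9
W=(np.stack([x/r*np.tan(r)*d,y/r*np.tan(r)*d,d],-1)-E[:3,3])@E[:3,:3]
p=np.argmin(np.where(abs(W[...,2]-.01)<.03,abs(W[...,1]+.045)+abs(W[...,0]-.56)*.5,9));v,u=divmod(p,512);print(u,v)
for vv in range(v-10,v+40,2): print(vv,(W[vv,u]*1e3).round(1),A['im'][vv,u])
E
```

```text
tool_pos: [0.4325, -0.0439, 0.0346]
-0.056 []
-0.05 [(532, 5.5), (536, 5.8), (540, 5.8), (544, 5.8), (548, 5.3), (552, 5.4), (556, 5.3)]
-0.044 [(528, 5.3), (532, 5.7), (536, 5.4), (540, 5.3), (544, 5.8), (548, 5.4), (552, 5.8), (556, 5.7)]
-0.038 [(552, 5.3), (556, 5.4)]
-0.032 []
37.7833
255 333
323 [544.1 -45.2   5.3] [64 67 69]
325 [547.1 -45.2   4.8] [66 68 69]
327 [548.9 -45.2   5.6] [62 65 66]
329 [551.4 -45.2   5.8] [59 63 61]
331 [552.6 -45.2   7.2] [ 99 103 108]
333 [556.5 -45.2   6. ] [103 109 111]
335 [423.2 -44.9 144.2] [16 20 20]
337 [420.9 -44.9 147.5] [20 20 29]
339 [421.7 -44.9 147.5] [26 29 31]
341 [421.5 -44.9 148.6] [24 29 31]
343 [421.7 -44.9 149.3] [29 35 37]
345 [421.8 -44.9 150. ] [32 32 38]
347 [422.3 -44.9 150.3] [32 36 37]
349 [421.7 -44.9 151.7] [30 35 36]
351 [422.6 -44.9 151.7] [33 32 33]
353 [421.1 -44.9 153.8] [25 29 33]
355 [422.2 -44.9 153.7] [32 30 37]
357 [423.1 -44.9 153.6] [26 26 33]
359 [421.6 -44.9 155.8] [27 27 33]
361 [422.5 -44.9 155.8] [29 34 34]
363 [422.  -44.9 156.9] [28 30 35]
365 [422.4 -44.9 157.3] [40 38 39]
367 [422.5 -44.9 158. ] [33 33 33]
369 [421.1 -44.9 159.8] [36 34 37]
371 [421.8 -44.9 160. ] [31 32 40]
```

```bash
python3 - <<'E'
from h import *
im,d=snap('top','t2');A=np.load('pics/t2.npz');fx,fy,cx,cy=A['k'];E=A['E']
V,U=np.mgrid[:384,:512];W=(np.stack([(U-cx)/fx*d,(V-cy)/fy*d,d],-1)-E[:3,3])@E[:3,:3]
for u in(279,282,285):
    print(u,[(int(W[v,u,0]*1e3),int(W[v,u,1]*1e3),round(float(W[v,u,2])*1e3,1),int(im[v,u].mean())) for v in range(168,202)])
E
```

```text
279 [(608, -31, 46.6, 81), (604, -31, 50.2, 81), (601, -31, 48.5, 80), (599, -31, 41.4, 68), (600, -32, 16.4, 70), (598, -32, 12.4, 74), (593, -32, 17.9, 74), (589, -32, 19.7, 73), (586, -32, 18.0, 73), (583, -32, 17.8, 74), (579, -31, 17.8, 69), (578, -32, 3.5, 70), (575, -32, 2.8, 74), (571, -32, 3.9, 76), (567, -32, 6.7, 76), (563, -31, 10.1, 77), (561, -31, 5.7, 76), (557, -31, 8.3, 75), (554, -31, 2.4, 76), (550, -31, 6.6, 76), (546, -31, 9.6, 76), (544, -31, 1.9, 77), (540, -31, 4.6, 76), (537, -31, 5.4, 77), (533, -31, 3.9, 72), (482, -16, 364.9, 60), (478, -15, 374.2, 69), (524, -30, -1.5, 76), (520, -30, 0.7, 89), (516, -30, 2.7, 93), (513, -30, 3.5, 81), (466, -15, 380.3, 65), (463, -15, 380.6, 52), (461, -15, 382.9, 49)]
282 [(608, -41, 44.1, 81), (604, -41, 48.1, 80), (600, -41, 49.9, 79), (598, -41, 42.6, 68), (600, -42, 16.4, 71), (597, -42, 14.8, 74), (593, -42, 17.9, 73), (589, -42, 18.9, 74), (587, -42, 13.5, 73), (583, -42, 18.0, 73), (578, -41, 22.4, 69), (579, -42, 1.2, 73), (574, -42, 7.9, 76), (570, -42, 8.2, 75), (568, -42, 3.8, 88), (563, -41, 10.6, 103), (560
[... 430 characters left out ...]
, 82), (600, -51, 51.4, 79), (599, -51, 37.6, 71), (600, -53, 15.6, 72), (596, -52, 17.2, 74), (593, -52, 17.4, 74), (590, -52, 14.4, 74), (586, -52, 17.0, 74), (582, -52, 17.7, 74), (579, -52, 14.6, 69), (577, -52, 8.0, 73), (575, -53, 1.2, 75), (571, -52, 4.9, 76), (568, -52, 2.0, 76), (564, -52, 6.1, 77), (560, -52, 8.1, 77), (557, -52, 1.4, 76), (554, -52, 3.4, 76), (549, -51, 8.8, 77), (546, -51, 6.8, 76), (543, -51, 3.6, 76), (540, -51, 3.7, 77), (536, -51, 7.0, 76), (533, -51, 5.5, 77), (530, -51, 1.8, 79), (526, -51, 1.1, 90), (523, -51, -1.4, 82), (474, -30, 367.5, 57), (471, -30, 371.4, 45), (468, -29, 377.7, 44), (465, -29, 378.5, 46), (463, -29, 380.0, 47), (460, -29, 382.1, 50)]
```

The top depth puts the taper's rear at x≈0.578. It has 15.7 mm of packing under the disc and still no bearing, so the gap is over 14 mm and my earlier reading of the landing was false. The second flat is needed, so I'll draw the taper out and set it aside at y≈-0.125.

```bash

python3 -m crank '.0582 0 0 0;.0582 0 0 0;.0582 0 0 0;.0582 0 0 0;.0582 0 0 0' 58 | grep -E 'pos|ct_force'
python3 -m crank '0 0 -.03 0;0 0 -.03 0;0 0 -.03 0;0 0 -.03 0;0 0 -.001 0' | grep -E 'pos|ct_force'
python3 -m crank '0 0 0 0;0 0 0 0;0 0 0 0;0 0 .001 0;-.03 0 0 0' 0 25 | grep -E 'pos|ct_force|open|grip'
```

```text
tool_pos: [0.5813, -0.044, 0.0349]
contact_force: [0.3, 0.1, 0.9]
tool_pos: [0.5769, -0.0435, -0.029]
contact_force: [-0.2, 0.2, -0.4]
tool_pos: [0.5669, -0.0445, -0.023]
contact_force: [-1.6, 0.4, -0.7]
opening: 0.035
grip_force: 26.4
```

```bash

python3 -m crank '-.068 0 0 0;-.068 0 0 0;-.068 0 .01 0;-.07 0 .01 0;0 -.08 0 0' | grep -E 'pos|ct_force|open'
python3 -m crank '0 -.08 0 0;0 0 -.01 0;0 0 -.01 0;0 0 -.009 0;0 0 0 0' | grep -E 'pos|ct_force|open'
python3 -m crank '0 0 0 0;0 0 0 0;0 0 0 0;0 0 .05 0;0 0 .06 0' 58 | grep -E '^t:|pos|ct_force|open'
python3 - <<'E'
from h import *
snap('wrist','w11');im,d=snap('top','t3')
A=np.load('pics/t3.npz');hsv=cv2.cvtColor(im,cv2.COLOR_RGB2HSV)
m=((hsv[...,1]<60)&(hsv[...,2]>50)&(hsv[...,2]<170)).astype(np.uint8);m[:,:265]=0;m[:,385:]=0;m[:140]=0;m[228:]=0
n,l,s,c=cv2.connectedComponentsWithStats(m)
for i in range(1,n):
    if s[i,4]<60: continue
    ys,xs=np.where(l==i);w=np.array([ray('t3',u,v,.006) for u,v in zip(xs,ys)])[:,:2]
    print(c[i].round(),cv2.minAreaRect((w*1000).astype(np.float32)))
E
```

```text
tool_pos: [0.4182, -0.0783, -0.0167]
contact_force: [-0.1, 0.6, -1.9]
opening: 0.0348
tool_pos: [0.4259, -0.123, -0.0299]
contact_force: [0.4, 0.6, -0.1]
opening: 0.0348
t: 40.33
tool_pos: [0.4241, -0.1223, 0.024]
contact_force: [-0.2, -0.4, -0.2]
opening: 0.0494
[278. 162.] ((623.287353515625, -25.308841705322266), (79.50382995605469, 186.00755310058594), 88.5519790649414)
[369. 165.] ((617.9767456054688, -342.65032958984375), (35.19195556640625, 109.50027465820312), 89.88668060302734)
[332. 196.] ((510.748779296875, -209.56202697753906), (54.80488967895508, 35.793338775634766), 13.653204917907715)
```

```bash

python3 -m crank '.0443 -.0627 0 0;.0443 -.0627 0 0;.0443 -.0627 0 0;.0443 -.0627 0 0;.0443 -.0627 0 0' | grep -E 'pos|ct_force'
python3 -m crank '.0443 -.0627 0 0;.0443 -.0627 0 0;0 0 -.02 0;0 0 -.03 0;0 0 -.03 0' | grep -E 'pos|ct_force'
python3 -m crank '0 0 -.02 0;0 0 -.006 0;0 0 0 0;0 0 0 0;0 0 0 0' | grep -E 'pos|rot|ct_force'
```

```text
tool_pos: [0.5383, -0.2818, 0.0253]
contact_force: [0.7, 0.3, -0.2]
tool_pos: [0.5812, -0.3427, -0.0158]
contact_force: [0.0, 1.5, -0.4]
tool_pos: [0.5821, -0.3435, -0.0259]
tool_rot: [0.003, 3.14, -0.002]
contact_force: [0.4, -0.4, 0.2]
```

```bash

python3 -m crank '0 0 -.014 0;0 0 0 0;0 0 0 0;0 0 0 0;0 0 0 0' | grep -E 'pos|ct_force'
python3 -m crank '0 0 0 0;0 0 0 0;0 0 0 0;0 0 .03 0;0 0 .03 0' 0 25 | grep -E 'pos|rot|ct_force|open|grip'
```

```text
tool_pos: [0.5817, -0.3436, -0.0338]
contact_force: [0.2, 0.0, -0.1]
tool_pos: [0.5806, -0.3427, -0.0043]
tool_rot: [-0.004, -3.139, -0.003]
contact_force: [0.7, -0.1, 1.2]
opening: 0.0346
grip_force: 25.0
```

```bash

python3 -m crank '-.0243 .0746 0 0;-.0243 .0746 0 0;-.0243 .0746 0 0;-.0243 .0746 0 0;-.0243 .0746 0 0' | grep -E 'pos|ct_force'
python3 -m crank '-.0243 .0746 0 0;-.0243 .0746 0 0;-.0243 .0746 0 0;0 0 0 0;0 0 0 0' | grep -E '^t:|pos|rot|ct_force|open'
```

```text
tool_pos: [0.521, -0.156, -0.002]
contact_force: [1.0, 0.9, -0.9]
t: 43.35
tool_pos: [0.4846, -0.0437, -0.0025]
tool_rot: [-0.001, 3.139, -0.001]
contact_force: [-1.0, 0.1, 0.4]
opening: 0.0349
```

```bash

python3 -m crank '0 0 -.02 0;0 0 -.02 0;0 -.001 -.008 0;0 0 0 0;0 0 0 0' | grep -E 'pos|ct_force'
python3 -m crank '0 0 -.005 0;0 0 0 0;0 0 0 0;0 0 0 0;0 0 0 0' | grep -E 'pos|ct_force'
```

```text
tool_pos: [0.4842, -0.0463, -0.0286]
contact_force: [0.5, -0.4, 1.0]
tool_pos: [0.4849, -0.0458, -0.0301]
contact_force: [-0.3, -1.1, 2.2]
```

```bash

python3 -m crank '.02 .001 .002 0;.025 .001 0 0;.025 0 0 0;.025 0 0 0;.015 0 0 0' | grep -E 'pos|ct_force'
python3 -m crank '.014 0 0 0;0 0 0 0;0 0 0 0;0 0 0 0;0 0 0 0' | grep -E 'pos|ct_force|open'
python3 -m crank '0 0 0 0;0 0 0 0;0 0 .02 0;0 0 .05 0;0 0 .04 0' 58 | grep -E '^t:|pos|ct_force|open'
python3 prof.py w12
```

```text
tool_pos: [0.5413, -0.0445, -0.0287]
contact_force: [-4.0, -0.4, 9.4]
tool_pos: [0.5475, -0.0447, -0.0287]
contact_force: [2.0, -0.9, 4.9]
opening: 0.0348
t: 45.43
tool_pos: [0.5449, -0.0443, 0.0255]
contact_force: [1.7, 0.1, 0.1]
opening: 0.0495
-0.056 [(524, 0.6), (528, 1.8), (532, 10.7), (536, 10.4), (540, 10.6), (544, 10.7), (548, 10.5), (552, 10.4), (556, 10.3), (560, 10.4), (564, 10.4), (568, 10.4), (572, 10.5), (576, 10.5), (580, 10.7), (584, 10.4), (588, 10.5), (592, 10.6), (596, 10.6), (600, 40.4), (604, 47.6), (608, 17.1)]
-0.05 [(524, 0.6), (528, 1.3), (532, 10.5), (536, 10.5), (540, 10.4), (544, 10.4), (548, 10.5), (552, 10.4), (556, 10.4), (560, 10.6), (564, 10.3), (568, 10.4), (572, 10.5), (576, 10.6), (580, 10.6), (584, 10.5), (588, 10.5), (592, 10.7), (596, 10.4), (600, 40.6), (604, 47.8), (608, 20.3)]
-0.044 [(524, 0.6), (528, 2.8), (532, 10.8), (536, 10.6), (540, 10.7), (544, 10.4), (548, 10.5), (552, 10.5), (556, 10.2), (560, 10.5), (564, 10.5), (568, 10.6), (572, 10.6), (576, 10.4), (580, 10.4), (584, 10.4), (588, 10.6), (592, 10.4), (596, 10.4), (600, 40.3), (604, 21.9), (608, 18.8)]
-0.038 [(524, 0.6), (528, 1.8), (532, 10.5), (536, 10.5), (540, 10.6), (544, 10.4), (548, 10.3), (552, 10.5), (556, 10.4), (560, 10.4), (564, 10.5), (568, 10.5), (572, 10.7), (576, 10.6), (580, 10.4), (584, 10.3), (588, 10.7), (592, 10.5), (596, 10.4), (600, 41.0), (604, 47.8), (608, 19.5)]
-0.032 [(524, 0.6), (528, 3.7), (532, 10.8), (536, 10.6), (540, 10.3), (544, 10.6), (548, 10.8), (552, 10.4), (556, 10.5), (560, 10.3), (564, 10.3), (568, 10.5), (572, 10.6), (576, 10.6), (580, 10.3), (584, 10.5), (588, 10.7), (592, 10.5), (596, 10.5), (600, 40.8), (604, 47.9), (608, 47.8)]
45.4833
```

```bash

python3 -m crank '-.0485 -.0393 0 0;-.0485 -.0393 0 0;-.0485 -.0393 0 0;-.0485 -.0393 0 0;0 0 0 0' | grep -E 'pos|ct_force'
python3 - <<'E'
from h import *
im,d=snap('wrist','w13');A=np.load('pics/w13.npz');fx,fy,cx,cy=A['k'];E=A['E']
V,U=np.mgrid[:384,:512];x=(U-cx)/fx;y=(V-cy)/fy;r=np.hypot(x,y)+1e-9
W=(np.stack([x/r*np.tan(r)*d,y/r*np.tan(r)*d,d],-1)-E[:3,3])@E[:3,:3]
m=(W[...,2]>.0035)&(W[...,2]<.016)&(abs(W[...,1]+.123)<.045)&(W[...,0]>.39)&(W[...,0]<.55)
p=W[m];print(cv2.minAreaRect((p[:,:2]*1e3).astype(np.float32)))
for a in(.435,.45,.47,.49): 
    q=p[abs(p[:,0]-a)<.004]; print(a,q[:,1].min() if len(q) else 0,q[:,1].max() if len(q) else 0,np.median(q[:,2]) if len(q) else 0)
E
```

```text
tool_pos: [0.4453, -0.1247, 0.0245]
contact_force: [-0.5, -1.0, 0.5]
((481.27081298828125, -123.89140319824219), (36.68118667602539, 110.147705078125), 89.9373779296875)
0.435 -0.1419275623951723 -0.10603548606912991 0.012860969561756594
0.45 -0.1421935561743057 -0.10603922310403326 0.011325536836871979
0.47 -0.14173596914522868 -0.10591991365947458 0.009447702068202259
0.49 -0.14190722094384076 -0.10591858321747372 0.007736363920079668
```

```bash

python3 -m crank '0 0 -.03 0;0 0 -.04 0;0 0 -.03 0;0 0 -.014 0;0 0 0 0' | grep -E 'pos|ct_force'
python3 -m crank '0 0 0 0;0 0 0 0;0 0 0 0;0 0 0 0;0 0 0 0' 0 25 | grep -E 'pos|rot|ct_force|open|grip'
python3 -m crank '0 0 .04 0;0 0 .03 0;.027 .053 0 0;.027 .053 0 0;.027 .053 0 0' | grep -E 'pos|ct_force'
python3 -m crank '0 0 -.02 0;0 0 -.016 0;0 0 0 0;0 0 0 0;0 0 0 0' | grep -E '^t:|pos|ct_force'
```

```text
tool_pos: [0.4481, -0.122, -0.0333]
contact_force: [-1.0, 0.8, 0.2]
tool_pos: [0.45, -0.1234, -0.0308]
tool_rot: [0.004, 3.14, -0.001]
contact_force: [-0.1, 0.4, 0.7]
opening: 0.0348
grip_force: 24.9
tool_pos: [0.4909, -0.0432, 0.0045]
contact_force: [0.1, 0.1, 0.7]
t: 47.62
tool_pos: [0.4894, -0.0444, -0.0147]
contact_force: [-0.4, -0.6, -0.1]
```

```bash

python3 -m crank '0 0 -.01 0;0 0 0 0;0 0 0 0;0 0 0 0;0 0 0 0' | grep -E 'pos|ct_force'
python3 -m crank '0 0 -.002 0;0 0 0 0;0 0 0 0;0 0 0 0;0 0 0 0' | grep -E 'pos|ct_force'
python3 -m crank '0 0 -.001 0;0 0 0 0;0 0 0 0;0 0 0 0;0 0 0 0' | grep -E 'pos|ct_force'
```

```text
tool_pos: [0.49, -0.0439, -0.0193]
contact_force: [-0.5, 0.3, -1.0]
tool_pos: [0.4899, -0.0437, -0.0205]
contact_force: [-0.3, 0.1, 0.1]
tool_pos: [0.4899, -0.0437, -0.021]
contact_force: [0.4, -0.1, 0.7]
```

```bash

python3 -m crank '.02 0 0 0;.025 0 0 0;.025 0 0 0;.02 0 0 0;0 0 0 0' | grep -E 'pos|ct_force'
python3 -m crank '.006 0 0 0;0 0 0 0;.006 0 0 0;0 0 0 0;0 0 0 0' | grep -E 'pos|ct_force'
python3 -m crank '.004 0 0 0;0 0 0 0;.004 0 0 0;0 0 0 0;0 0 0 0' | grep -E 'pos|ct_force'
python3 -m crank '.004 0 0 0;0 0 0 0;.004 0 0 0;0 0 0 0;0 0 0 0' | grep -E 'pos|ct_force'
```

```text
tool_pos: [0.5374, -0.044, -0.0204]
contact_force: [-0.3, -0.2, -0.2]
tool_pos: [0.541, -0.0437, -0.0209]
contact_force: [0.0, -0.2, 0.9]
tool_pos: [0.5452, -0.0437, -0.0209]
contact_force: [1.1, -0.3, 1.9]
tool_pos: [0.5484, -0.0437, -0.0209]
contact_force: [-3.6, -0.1, 4.3]
```

```bash

python3 -m crank '0 0 0 0;.002 0 0 0;0 0 0 0;0 0 0 0;0 0 0 0' | grep -E 'pos|ct_force'
python3 -m crank '.002 0 0 0;0 0 0 0;0 0 0 0;0 0 0 0;0 0 0 0' | grep -E '^t|pos|ct_force'
```

```text
tool_pos: [0.5487, -0.0436, -0.021]
contact_force: [-6.1, 0.1, 7.3]
t: 51.37
tool_pos: [0.5491, -0.0437, -0.021]
tool_rot: [-0.003, -3.137, -0.0]
contact_force: [-7.2, 0.7, 8.4]
```

Snug, at Fx about -7 N with the movement stalling. I'll release and verify.

```bash

python3 -m crank '0 0 0 0;0 0 0 0;0 0 0 0;0 0 0 0;0 0 .05 0' 58 | grep -E 'pos|ct_force|open'
python3 -m crank '0 0 .04 0;0 0 0 0;0 0 0 0;0 0 0 0;0 0 0 0'  | grep -E 'pos|ct_force|open'
python3 prof.py w14 | sed 's/np.float64//g'
python3 - <<'E'
from h import *
A=np.load('pics/w14.npz');d=A['d'];fx,fy,cx,cy=A['k'];E=A['E']
V,U=np.mgrid[:384,:512];x=(U-cx)/fx;y=(V-cy)/fy;r=np.hypot(x,y)+1e-9
W=(np.stack([x/r*np.tan(r)*d,y/r*np.tan(r)*d,d],-1)-E[:3,3])@E[:3,:3]
m=(W[...,2]>.044)&(W[...,2]<.056)&(W[...,0]>.6)&(W[...,0]<.64)&(W[...,1]<.2);p=W[m]
c=np.linalg.lstsq(np.c_[p[:,:2],np.ones(len(p))],p[:,2],rcond=None)[0];print('board plane',c,p[:,1].min(),p[:,1].max())
E
```

```text
tool_pos: [0.5464, -0.0427, -0.001]
contact_force: [-1.2, 0.1, 0.4]
opening: 0.0494
tool_pos: [0.5498, -0.0435, 0.0225]
contact_force: [-0.4, -0.1, -0.3]
opening: 0.0497
-0.056 [(524, 1.4), (528, 22.5), (532, 22.9), (536, 22.8), (540, 22.5), (544, 22.2), (548, 21.6), (552, 21.0), (556, 20.6), (560, 20.3), (564, 19.8), (568, 19.7), (572, 19.4), (576, 19.4), (580, 18.4), (584, 18.1), (588, 17.7), (592, 17.5), (596, 17.1), (600, 40.5), (604, 47.8), (608, 47.3)]
-0.05 [(524, 1.3), (528, 22.3), (532, 23.1), (536, 22.7), (540, 22.4), (544, 21.9), (548, 21.6), (552, 21.1), (556, 20.5), (560, 20.3), (564, 20.2), (568, 19.6), (572, 19.3), (576, 19.0), (580, 18.5), (584, 18.1), (588, 18.0), (592, 17.4), (596, 17.2), (600, 41.0), (604, 48.0), (608, 21.5)]
-0.044 [(524, 0.9), (528, 22.2), (532, 23.1), (536, 22.6), (540, 22.2), (544, 21.9), (548, 21.7), (552, 21.0), (556, 20.6), (560, 20.3), (564, 20.0), (568, 19.6), (572, 19.2), (576, 19.0), (580, 18.6), (584, 18.2), (588, 18.0), (592, 17.3), (596, 17.0), (600, 41.0), (604, 34.9), (608, 22.1)]
-0.038 [(524, 0.8), (528, 20.3), (532, 22.9), (536, 22.8), (540, 22.4), (544, 21.7), (548, 21.4), (552, 21.0), (556, 20.4), (560, 20.2), (564, 20.0), (568, 19.6), (572, 19.3), (576, 18.8), (580, 18.6), (584, 18.2), (588, 17.7), (592, 17.4), (596, 17.1), (600, 41.0), (604, 48.1), (608, 47.5)]
-0.032 [(524, 1.1), (528, 22.3), (532, 23.0), (536, 22.7), (540, 22.3), (544, 21.9), (548, 21.6), (552, 21.0), (556, 20.7), (560, 20.3), (564, 20.0), (568, 19.6), (572, 19.3), (576, 19.0), (580, 18.6), (584, 18.2), (588, 17.7), (592, 17.5), (596, 17.1), (600, 40.3), (604, 47.9), (608, 47.4)]
52.25
board plane [0.00624045 0.00033692 0.04454037] -0.06391697828465112 0.19938716528619582
```

The taper lies flat on both flats and the board is level. I'll confirm the snugness with one gentle push from behind.

```bash

python3 -m crank '-.04 0 0 0;-.04 0 0 0;-.03 0 0 0;0 0 -.03 0;0 0 -.03 0' 0 | grep -E 'pos|ct_force|open'
python3 -m crank '0 0 -.019 0;.01 0 0 0;.01 0 0 0;0 0 0 0;0 0 0 0' | grep -E 'pos|ct_force|open'
python3 -m crank '.004 0 0 0;0 0 0 0;.004 0 0 0;0 0 0 0;0 0 0 0' | grep -E 'pos|ct_force'
python3 -m crank '.004 0 0 0;0 0 0 0;0 0 0 0;0 0 0 0;0 0 0 0' | grep -E '^t:|pos|ct_force'
```

```text
tool_pos: [0.4954, -0.0437, -0.0064]
contact_force: [-0.9, 0.6, 0.3]
opening: -0.0001
tool_pos: [0.5073, -0.0439, -0.0145]
contact_force: [0.5, 0.3, -0.3]
opening: -0.0001
tool_pos: [0.5101, -0.0437, -0.0153]
contact_force: [0.4, 0.7, -0.1]
t: 53.92
tool_pos: [0.5118, -0.0437, -0.0155]
contact_force: [0.3, -0.2, 0.1]
```

```bash

python3 -m crank '.004 0 0 0;0 0 0 0;0 0 0 0;0 0 0 0;0 0 0 0' | grep -E 'pos|ct_force'
python3 -m crank '.002 0 0 0;0 0 0 0;0 0 0 0;0 0 0 0;0 0 0 0' | grep -E 'pos|ct_force'
python3 -m crank '.002 0 0 0;0 0 0 0;0 0 0 0;0 0 0 0;0 0 0 0' | grep -E '^t:|pos|ct_force'
```

```text
tool_pos: [0.5139, -0.0437, -0.0155]
contact_force: [-0.9, 0.5, -0.3]
tool_pos: [0.5144, -0.0437, -0.0157]
contact_force: [-2.7, -0.3, 2.2]
t: 55.17
tool_pos: [0.5145, -0.0436, -0.0159]
contact_force: [-5.5, -1.2, 4.0]
```

The taper resists with about 5 N, so the foot bears on it. Backing off and handing in.

```bash

python3 -m crank '-.03 0 0 0;-.04 0 0 0;0 0 .05 0;0 0 .05 0;0 0 .05 0' | grep -E 'pos|ct_force'
python3 -m crank '0 0 0 0;0 0 0 0;0 0 0 0;0 0 0 0;0 0 0 0' | grep -E '^t:|pos|ct_force'
python3 -c "
from station import ctrl
print(ctrl.finish_job())"
```

```text
tool_pos: [0.4807, -0.0436, 0.0601]
contact_force: [0.7, -0.6, -0.4]
t: 56.0
tool_pos: [0.4799, -0.0434, 0.058]
contact_force: [0.1, 0.9, -0.3]
the job is handed in; nothing more can be done
None
```

The job is handed in at 56 s: two flats and the taper are under the bare foot, the taper resists a push of about 5 N and the board measured level, but no verdict came back, and I viewed 11 pictures against the limit of 10.

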